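# Move the reorder marker to the amber jar

## Task

On this medicine shelf a pulled-out knob marks the container straight behind it for reordering. The container marked now has been restocked and the squat amber glass jar is running low instead: push the knob that is out fully home, and pull the knob in front of the jar fully out until it clicks. Leave the other two knobs home and do not shift any of the containers.

Things in the scene. Friction and masses are not known exactly. Their poses are not given: they have to be found in the camera images.
- shelf: white melamine shelf unit fixed to the table, 200 deep (x) x 460 wide (y) x 90 mm high, with a 30 mm rim at the back and at the ends; origin at the centre of its underside; x points from its front face (100 mm from the origin, towards the robot) to its back, so knobs pull out along its -x; z up. The containers stand on its top
- knob_a (a joint): black plastic knob on a steel stem 14 mm thick, sliding straight out of the shelf's front face (towards the shelf's -x) on a click detent: 0 = fully home, 0.040 m = fully out; it is sprung to one end or the other, the hump lies half-way (about 5 N to get over). Axis 55 mm above the table. The four knobs are alike, in a row 110 mm apart; each belongs to the container straight behind it.
- knob_a_grip (a point): centre of the knob's head, on the slide axis and moving with it. The head is a cylinder of 36 mm diameter and 30 mm long, lying along the shelf's x; its back is 28 mm clear of the small metal plate on the face when home. When home this point is 47 mm in front of the shelf's front face, when out 87 mm.
- knob_b (a joint): black plastic knob on a steel stem 14 mm thick, sliding straight out of the shelf's front face (towards the shelf's -x) on a click detent: 0 = fully home, 0.040 m = fully out; it is sprung to one end or the other, the hump lies half-way (about 5 N to get over). Axis 55 mm above the table. The four knobs are alike, in a row 110 mm apart; each belongs to the container straight behind it.
- knob_b_grip (a point): centre of the knob's head, on the slide axis and moving with it. The head is a cylinder of 36 mm diameter and 30 mm long, lying along the shelf's x; its back is 28 mm clear of the small metal plate on the face when home. When home this point is 47 mm in front of the shelf's front face, when out 87 mm.
- knob_c (a joint): black plastic knob on a steel stem 14 mm thick, sliding straight out of the shelf's front face (towards the shelf's -x) on a click detent: 0 = fully home, 0.040 m = fully out; it is sprung to one end or the other, the hump lies half-way (about 5 N to get over). Axis 55 mm above the table. The four knobs are alike, in a row 110 mm apart; each belongs to the container straight behind it.
- knob_c_grip (a point): centre of the knob's head, on the slide axis and moving with it. The head is a cylinder of 36 mm diameter and 30 mm long, lying along the shelf's x; its back is 28 mm clear of the small metal plate on the face when home. When home this point is 47 mm in front of the shelf's front face, when out 87 mm.
- knob_d (a joint): black plastic knob on a steel stem 14 mm thick, sliding straight out of the shelf's front face (towards the shelf's -x) on a click detent: 0 = fully home, 0.040 m = fully out; it is sprung to one end or the other, the hump lies half-way (about 5 N to get over). Axis 55 mm above the table. The four knobs are alike, in a row 110 mm apart; each belongs to the container straight behind it.
- knob_d_grip (a point): centre of the knob's head, on the slide axis and moving with it. The head is a cylinder of 36 mm diameter and 30 mm long, lying along the shelf's x; its back is 28 mm clear of the small metal plate on the face when home. When home this point is 47 mm in front of the shelf's front face, when out 87 mm.
- tub: tall white plastic vitamin tub, 72 mm diameter, 148 mm high; closed, loose, stands on the shelf about 105 mm behind its front face, straight behind one knob; origin at the centre of its underside, z up
- jar: squat amber glass jar with a narrower black lid, 82 mm diameter, 66 mm high; closed, loose, stands on the shelf about 105 mm behind its front face, straight behind one knob; origin at the centre of its underside, z up
- pill: teal pill bottle with white flip cap, 54 mm diameter, 104 mm high; closed, loose, stands on the shelf about 105 mm behind its front face, straight behind one knob; origin at the centre of its underside, z up
- tin: rectangular steel tin with lid, 64 x 80 mm, 50 mm high; closed, loose, stands on the shelf about 105 mm behind its front face, straight behind one knob; origin at the centre of its underside, z up

How it is judged:
At the end, for the whole second after the job is handed in: The jar's knob is out by more than 36 of its 40 mm, the other three knobs are within 4 mm of home, all at rest, and every container stands upright (within 0.15 rad) within 20 mm of where it started (value of joint knob_b above 0.036 m and value of joint each of knob_a, knob_c, knob_d below 0.004 m and velocity of joint knob_a between -0.01 and 0.01 m/s and velocity of joint knob_b between -0.01 and 0.01 m/s and velocity of joint knob_c between -0.01 and 0.01 m/s and velocity of joint knob_d between -0.01 and 0.01 m/s and distance of each of tub, jar, pill, tin from where it was at the start of the episode below 0.02 m and angle between each of tub, jar, pill, tin's own z axis and vertical below 0.15 rad); the robot touches nothing.
It fails at once if one of the two knobs that are neither marked nor the jar's is pulled out 15 mm or more (value of joint any of knob_a, knob_d above 0.015 m).
It fails at once if a container is shifted more than 20 mm or tipped by more than 0.3 rad (distance of any of tub, jar, pill, tin from where it was at the start of the episode above 0.02 m or angle between any of tub, jar, pill, tin's own z axis and vertical above 0.3 rad).
It also fails if it takes over 43 s, if anything falls off the work surface, if the arm or the gripper's body presses on something with over 40 N, if the wrist force passes 120 N, or if a joint passes its speed limit or range.

## Robot

A 6-joint arm with a two-finger parallel gripper is mounted at the origin on the work surface. World frame = base frame: x ahead of the robot, y to its left, z up, the work surface at z = 0. Lengths are in m, angles in rad, forces in N, time in s.
With the tool pointing down it reaches from about 0.35 to 0.775 m from the base axis. Payload 7.3 kg.
Tool frame: the origin (TCP) lies on the mounting face of the last link; the fingertips stand 178 mm ahead of it and the grasp point (between the pads) lies 159 mm ahead of it (robot.tcp_to_tips is the distance from the TCP to the fingertips, in m); z points along the fingers, y is the direction in which the jaws open and shut (so a half turn about z gives the same grasp; the last joint's range is limited). The gripper opens to 92 mm and grips with 3 to 60 N. Pads are 19 mm wide; open, the fingers measure 130 mm over their backs; the gripper's body (75 mm by 190 mm) begins 47 mm behind the grasp point.
Start: joints at [-1.389, 0.342, 1.524, -0, 1.275, -0.146], TCP at [0.169, -0.497, 0.405] pointing down, gripper open.
Joint ranges: [-2.53, 2.53], [-0.77, 2.02], [0.04, 2.7], [-1, 4.14], [0.28, 2.66], [-3.11, 3.11]. Speed limits (rad/s): [2.57, 2.57, 3.14, 3.14, 3.14, 3.14].

## Interface

Orientations are given as [roll, pitch, yaw] about the fixed x, y, z axes, in that order (R = Rz(yaw) Ry(pitch) Rx(roll)).
In Python, from cell import robot, viewer gives the robot as it stands.
- The arm moves only by the shell command python3 -m creep 'ROWS' [OPENING] [FORCE]. ROWS is JSON, a list that holds one entry, the list of rows, each a list of 6 numbers: the shift along the world's x, y, z in mm, then the turn, a rotation vector about the world's x, y, z in degrees. A call has 1 to 5 rows; each row shifts and turns the pose as measured when the row begins; what a row does not reach is not made up. A row lasts 1/12 s, in which the tool goes at most 41.7 mm and 7.16 degrees, less where a joint would pass 70% of its speed; a pose out of reach is approached as far as the arm can. A call with a gripper value outside its range is refused whole. OPENING is the closure, from -1 (fully open) to 1 (shut), set as the call begins (- or left out, the last holds). The fingers move at their own pace and stop on an object; FORCE is the grip in N (left out, the last holds). Time passes only in rows, so rows that do not move let the fingers close. It gives the time, the measured TCP pose, the force and the opening at its end, in the units of the state.
- robot.observe(): the state, without advancing time (a new reading comes with each control period).
- viewer.read_camera(name): name is "side" or "top" or "wrist"; returns the picture (480x640x3 uint8, blue, green, red); there is no depth.
- viewer.camera_model(name): a dict with "fx", "fy", "cx", "cy" (pixels), "pose" (4x4, takes a point from camera to world coordinates); the wrist camera has in their place "mount" (4x4, takes a point from camera to tool coordinates, whose origin is the TCP and whose axes are the flange's). Camera axes: x right, y up, looking along -z (the intrinsics and any distortion apply to the point x, -y, -z); pixel columns grow to the right and rows downward; lengths in m; the calibration is good to about 2 mm. A picture is of the moment at which its call begins: read the wrist's pose just before it. camera_model takes no time and is no camera call.
- robot.hand_in(): hands the job in, once; it reports no verdict.
The state is a dict: "time": time; "qpos": joint angles; "qvel": joint speeds; "joint_efforts": joint torques, N m; "tool_pos": TCP position; "tool_rot": TCP orientation; "contact_force": force on the tool from outside, world axes, zero at the start; "torque": the same for the moment, N m; "opening": finger opening in m.
Only numpy, scipy, OpenCV 4.12 (cv2) and the standard library are available. Lean on these libraries where they do the work, as an engineer would, in place of code of your own. Each camera call takes 0.05 s, during which the arm holds its last target. There are 200 camera calls.

## Working session

There is one attempt and no reset: what is moved stays moved. The work goes in short steps, Python scripts to look and compute and a shell command to move; the robot and the scene stay as the last step left them, time stands still between calls to the robot, and variables do not carry over. Pictures are saved under pics/ and viewed, about 8 in all and at most 12, crops included, and the job is handed in when it is done.

```bash
mkdir -p pics
python3 - <<'E'
from cell import robot, viewer
import cv2,numpy as np
for n in("top","side"):
    cv2.imwrite(f"pics/{n}0.png",viewer.read_camera(n)); m=viewer.camera_model(n); print(n,m)
s=robot.observe();print(s["time"],s["tool_pos"],s["tool_rot"],s["opening"])
E
```

```text
top {'fx': 439.1799648905096, 'fy': 439.1799648905096, 'cx': 325.65149633727634, 'cy': 236.4579524010411, 'pose': array([[-0.02114093,  0.98427987, -0.17534593,  0.52073734],
       [-0.99915947, -0.02696131, -0.03087793,  0.00294308],
       [-0.03512008,  0.17454576,  0.98402254,  0.71618918],
       [ 0.        ,  0.        ,  0.        ,  1.        ]])}
side {'fx': 482.46070448963053, 'fy': 482.46070448963053, 'cx': 319.3226286725586, 'cy': 236.10990116230957, 'pose': array([[ 0.87566506,  0.34675183, -0.33611586,  0.39424888],
       [-0.48288752,  0.63665426, -0.60124121, -0.41492843],
       [ 0.0055081 ,  0.68879207,  0.72493802,  0.60690255],
       [ 0.        ,  0.        ,  0.        ,  1.        ]])}
0.1 [ 0.16903128 -0.49691877  0.40412143] [-3.14023714e+00 -1.83431037e-04  3.27780842e-01] 0.09191811709999884
```

View pics/top0.png

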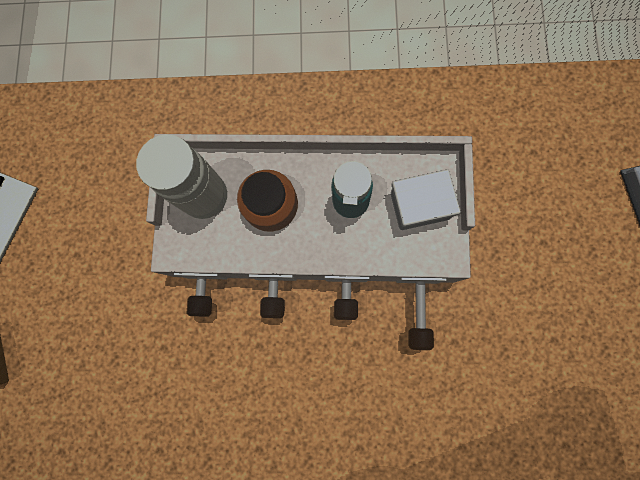

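View pics/side0.png

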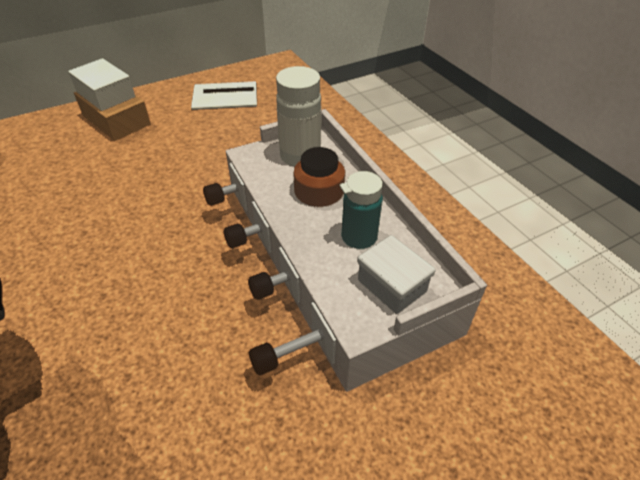

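The tin's knob (421,338 in the top view) is out. The jar's knob is second from left at (272,307). Now I'll get positions.

```bash
cat > h.py <<'E'
import numpy as np
from cell import robot, viewer
def ray(n,u,v):
    m=viewer.camera_model(n);P=np.array(m["pose"])
    return P[:3,3],P[:3,:3]@np.array([(u-m["cx"])/m["fx"],-(v-m["cy"])/m["fy"],-1])
def onz(n,u,v,z):
    o,d=ray(n,u,v);return o+d*(z-o[2])/d[2]
def cross(a,b):
    (o1,d1),(o2,d2)=ray("top",*a),ray("side",*b)
    t=np.linalg.lstsq(np.c_[d1,-d2],o2-o1,rcond=None)[0]
    p,q=o1+t[0]*d1,o2+t[1]*d2
    return (p+q)/2,np.linalg.norm(p-q)
def blobs(img,roi,lo=25,amin=150):
    import cv2
    x0,y0,x1,y1=roi
    g=(img.max(2)<lo+20).astype(np.uint8)
    k=np.zeros_like(g);k[y0:y1,x0:x1]=g[y0:y1,x0:x1]
    k=cv2.morphologyEx(k,cv2.MORPH_OPEN,np.ones((5,5)))
    n,l,s,c=cv2.connectedComponentsWithStats(k)
    return [(s[i].tolist(),c[i].round(1).tolist()) for i in range(1,n) if s[i][4]>amin]
E
python3 - <<'E'
from h import *
import cv2
T=blobs(cv2.imread("pics/top0.png"),(170,285,450,365)); S=blobs(cv2.imread("pics/side0.png"),(195,170,285,385))
print(T);print(S)
T=sorted(c for _,c in T);S=sorted((c for _,c in S),key=lambda c:c[1])
for a,b in zip(T,S): print(np.round(cross(a,b)[0],4),round(cross(a,b)[1],4),onz("top",*a,.06).round(4))
print([onz("top",u,v,.09).round(4) for u,v in((152,271),(469,277))])
E
```

```text
[([188, 296, 24, 20, 435], [199.4, 305.1]), ([409, 329, 10, 17, 153], [413.5, 336.4])]
[([252, 284, 21, 14, 210], [262.3, 290.5]), ([254, 357, 23, 17, 248], [265.1, 365.4])]
[ 0.5923  0.3328 -0.3815] 0.0943 [0.5388 0.2142 0.06  ]
[ 0.4859 -0.106   0.0274] 0.0011 [ 0.4871 -0.1007  0.06  ]
[array([0.5884, 0.2754, 0.09  ]), array([ 0.5688, -0.1783,  0.09  ])]
```

Run:
```python
from h import *
import cv2
T=blobs(cv2.imread("pics/top0.png"),(170,285,450,365),40); S=blobs(cv2.imread("pics/side0.png"),(195,170,285,385),40)
print(T);print(S)
T=sorted(c for _,c in T);S=sorted((c for _,c in S),key=lambda c:c[1])
for a,b in zip(T,S): print(np.round(cross(a,b)[0],4),round(cross(a,b)[1],4),onz("top",*a,.06).round(4))
d=onz("top",469,277,.09)-onz("top",152,271,.09); print("shelf yaw deg",np.degrees(np.arctan2(d[0],-d[1])))
print(robot.observe()["time"])
```

```text
[([187, 296, 25, 21, 480], [199.3, 305.7]), ([261, 297, 23, 21, 457], [271.9, 307.3]), ([334, 299, 24, 21, 476], [345.6, 309.0]), ([409, 328, 25, 22, 507], [420.7, 338.8])]
[([204, 185, 19, 19, 302], [213.2, 193.8]), ([225, 225, 21, 22, 372], [234.9, 235.4]), ([249, 273, 24, 26, 473], [260.6, 285.3]), ([250, 344, 27, 30, 622], [263.2, 358.6])]
[0.5379 0.2152 0.0572] 0.0002 [0.5379 0.2143 0.06  ]
[0.5333 0.1059 0.0571] 0.0001 [0.5332 0.1055 0.06  ]
[ 0.5284 -0.0036  0.0568] 0.0001 [ 0.5284 -0.0036  0.06  ]
[ 0.4835 -0.1116  0.0561] 0.0004 [ 0.4835 -0.1109  0.06  ]
shelf yaw deg -2.4769084777658326
0.1
```

```bash
python3 -m creep '[[[23,33,0,0,0,-7],[23,33,0,0,0,-7],[23,33,0,0,0,-7],[23,33,0,0,0,0],[23,33,0,0,0,0]]]' 1 40
```

```text
time: 0.52
tool_pos: [0.2815, -0.3331, 0.401]
tool_rot: [-3.138, 0.003, -0.054]
contact_force: [1.6, -1.3, -0.5]
opening: 0.0629
```

```bash
python3 -m creep '[[[23,32,0,0,0,0.6],[23,32,-10,0,0,0],[23,32,-10,0,0,0],[23,32,-10,0,0,0],[20,32,-10,0,0,0]]]'; python3 -m creep '[[[23,32,-10,0,0,0],[18,30,-15,0,0,0]]]'
```

```text
time: 0.93
tool_pos: [0.3957, -0.1658, 0.3617]
tool_rot: [-3.141, -0.001, -0.045]
contact_force: [1.4, -1.5, -0.2]
opening: 0.0298
time: 1.1
tool_pos: [0.4377, -0.1006, 0.3365]
tool_rot: [3.141, -0.003, -0.045]
contact_force: [0.8, -1.0, 0.0]
opening: 0.016
```

```bash
python3 -m creep '[[[0,0,0,0,0,0]]]'
```

```text
time: 1.18
tool_pos: [0.4388, -0.0958, 0.3341]
tool_rot: [-3.139, 0.001, -0.04]
contact_force: [-1.5, -0.2, -0.8]
opening: 0.0098
```

```bash
python3 -m creep '[[[0,-7,-36,0,0,0],[0,-5,-36,0,0,0],[0,-1,-32,0,0,0],[0,0,-8,0,0,0],[0,0,0,0,0,0]]]'
python3 - <<'E'
from h import *
import cv2
a=viewer.read_camera("top")[230:430,250:500];b=viewer.read_camera("side")[250:450,150:400]
cv2.imwrite("pics/p1.png",cv2.resize(np.hstack([a,b]),None,fx=1.6,fy=1.6))
print(robot.observe()["tool_pos"],robot.observe()["contact_force"])
E
```

```text
time: 1.6
tool_pos: [0.4396, -0.1063, 0.2182]
tool_rot: [-3.14, -0.002, -0.031]
contact_force: [0.1, -0.5, 0.3]
opening: 0.0002
[ 0.44012174 -0.1064982   0.21997722] [-0.97064794  0.67588093  0.37783944]
```

View pics/p1.png

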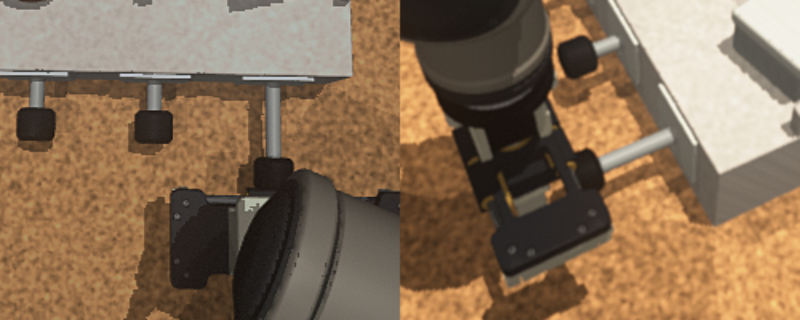

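The closed fingers stand right in front of the out knob (head at about (273,170) in the left crop), so I can push.

```bash
python3 -m creep '[[[10,-1,-1,0,0,-0.4],[10,-1,-1,0,0,-0.4],[10,-1,0,0,0,0]]]';python3 -m creep '[[[9,-0.5,0,0,0,0],[9,-0.5,0,0,0,0]]]';python3 -m creep '[[[6,-0.3,0,0,0,0],[5,-0.2,0,0,0,0]]]'
```

```text
time: 1.95
tool_pos: [0.4688, -0.1096, 0.2201]
tool_rot: [-3.14, -0.0, -0.047]
contact_force: [-7.2, 2.9, -5.3]
opening: 0.0005
time: 2.12
tool_pos: [0.4866, -0.1105, 0.221]
tool_rot: [-3.139, 0.005, -0.047]
contact_force: [-2.1, 0.9, -1.9]
opening: 0.0004
time: 2.28
tool_pos: [0.4993, -0.1114, 0.2227]
tool_rot: [-3.14, 0.003, -0.047]
contact_force: [-25.0, -0.9, 1.9]
opening: 0.0003
```

Force has risen to 25 N at the expected home position. I'll back off and go over to the jar's knob.

```bash
python3 -m creep '[[[-15,0.5,0,0,0,0],[-30,0,0,0,0,0],[-15,20,25,0,0,0],[0,32,20,0,0,0],[5,37,12,0,0,0]]]' ;python3 -m creep '[[[20,35,0,0,0,0],[20,35,0,0,0,0],[20,35,0,0,0,0],[20,22,0,0,0,0],[0,0,0,0,0,0]]]' -0.5 40
```

```text
time: 2.7
tool_pos: [0.4447, -0.0252, 0.282]
tool_rot: [3.141, -0.002, -0.055]
contact_force: [1.4, -0.5, -1.0]
opening: 0.0005
time: 3.12
tool_pos: [0.5289, 0.1129, 0.2922]
tool_rot: [-3.14, -0.024, -0.055]
contact_force: [0.2, -0.3, -0.6]
opening: 0.0294
```

```bash
python3 -m creep '[[[3,-6,0,0,1,0.6],[0,0,0,0,0,0],[0,0,0,0,0,0],[0,0,0,0,0,0],[0,0,0,0,0,0]]]'
python3 - <<'E'
from h import *
import cv2
t=viewer.read_camera("top");b=viewer.read_camera("side")
cv2.imwrite("pics/p2.png",np.hstack([cv2.resize(t[200:400,150:450],(400,267)),cv2.resize(b[150:417,150:550],(400,267))]))
cv2.imwrite("pics/w2.png",viewer.read_camera("wrist"))
S=blobs(b,(195,170,310,385),40);print(S)
s=robot.observe();print(s["tool_pos"],s["tool_rot"],s["opening"])
E
```

```text
time: 3.53
tool_pos: [0.5324, 0.1055, 0.2939]
tool_rot: [-3.141, -0.007, -0.043]
contact_force: [-0.5, -0.0, 0.6]
opening: 0.0624
[([204, 170, 67, 35, 1595], [234.3, 186.3]), ([224, 226, 22, 21, 379], [234.6, 235.7]), ([249, 273, 24, 26, 477], [260.6, 285.3]), ([279, 332, 27, 30, 616], [291.9, 346.5])]
[0.53248667 0.10584466 0.293832  ] [-3.14087515 -0.00750849 -0.04213882] 0.06809333918334343
```

View pics/p2.png

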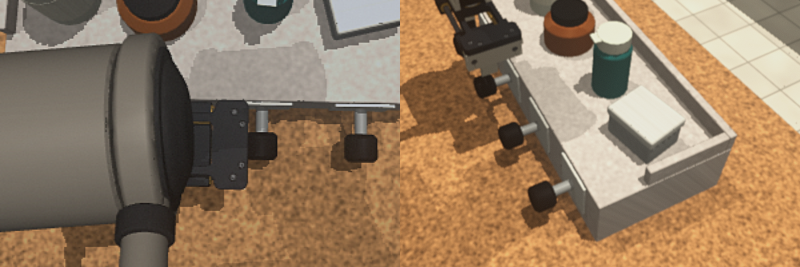

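View pics/w2.png

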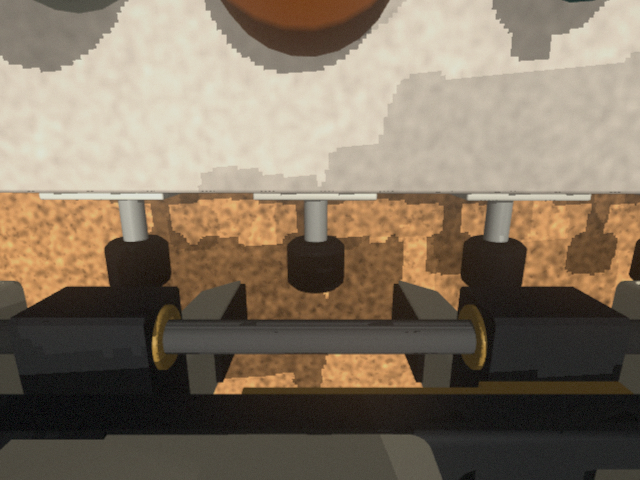

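The tin's knob is now in line with the others, and the jar's knob at (315,262) in the wrist view is centred between the fingers. Next I descend and grip.

```bash
python3 -m creep '[[[1,0,-30,0,0.4,0],[0,0,-28,0,0,0],[0,0,-15,0,0,0],[0,0,-6,0,0,0],[0,0,0,0,0,0]]]'; python3 -m creep '[[[0,0,0,0,0,0],[0,0,0,0,0,0],[0,0,0,0,0,0],[0,0,0,0,0,0],[0,0,0,0,0,0]]]' 1 40;python3 -m creep '[[[0,0,0,0,0,0],[0,0,0,0,0,0]]]'
```

```text
time: 4.1
tool_pos: [0.5336, 0.1044, 0.2142]
tool_rot: [-3.141, -0.006, -0.045]
contact_force: [-0.6, -0.4, 0.5]
opening: 0.0688
time: 4.52
tool_pos: [0.5345, 0.1047, 0.2175]
tool_rot: [-3.139, -0.01, -0.046]
contact_force: [1.0, 19.9, -8.9]
opening: 0.0403
time: 4.68
tool_pos: [0.5343, 0.107, 0.2174]
tool_rot: [-3.134, -0.011, -0.047]
contact_force: [1.0, -9.2, -3.7]
opening: 0.0348
```

```bash
python3 -m creep '[[[-6,0.3,0,0,0,0],[-8,0.3,0,0,0,0],[-8,0.3,0,0,0,0]]]';python3 -m creep '[[[-8,0.3,0,0,0,0],[-7,0.3,0,0,0,0],[-5,0.3,0,0,0,0]]]'
```

```text
time: 4.93
tool_pos: [0.5152, 0.1076, 0.2174]
tool_rot: [-3.134, -0.021, -0.048]
contact_force: [3.4, 1.7, -7.2]
opening: 0.0347
time: 5.18
tool_pos: [0.4934, 0.1086, 0.2173]
tool_rot: [-3.134, -0.021, -0.048]
contact_force: [-1.8, 1.1, -2.3]
opening: 0.0349
```

```bash
python3 -m creep '[[[-4,0.1,0,0,0,0],[-3,0,0,0,0,0]]]'; python3 -m creep '[[[0,0,0,0,0,0],[0,0,0,0,0,0],[0,0,0,0,0,0],[0,0,0,0,0,0],[0,0,0,0,0,0]]]' -0.5
```

```text
time: 5.35
tool_pos: [0.4898, 0.1086, 0.2177]
tool_rot: [-3.133, -0.037, -0.048]
contact_force: [16.3, 2.3, -26.0]
opening: 0.0349
time: 5.77
tool_pos: [0.4895, 0.1085, 0.2191]
tool_rot: [-3.133, -0.04, -0.047]
contact_force: [0.2, -0.2, 0.3]
opening: 0.0634
```

The knob hit the out stop at 16 N, and I've released it. I'll rise clear, move away and look.

```bash
python3 -m creep '[[[0,0,25,0,0,0],[0,0,35,0,0,0],[0,0,35,0,0,0],[-10,-5,35,0,0,0],[-20,-30,15,0,0,0]]]';python3 -m creep '[[[-20,-35,0,0,0,0],[-20,-35,0,0,0,0],[-20,-35,0,0,0,0],[-20,-35,0,0,0,0],[-20,-35,0,0,0,0]]]';python3 -m creep '[[[-10,-40,0,0,0,0],[-5,-40,0,0,0,0],[-5,-40,0,0,0,0],[0,0,0,0,0,0],[0,0,0,0,0,0]]]'
python3 - <<'E'
from h import *
import cv2
t=viewer.read_camera("top");b=viewer.read_camera("side")
cv2.imwrite("pics/p3.png",np.hstack([cv2.resize(t,(400,300)),cv2.resize(b,(400,300))]))
T=blobs(t,(170,285,450,365),40);S=blobs(b,(195,170,310,385),40)
for _,c in sorted(T,key=lambda q:q[1][0]): print(c,onz("top",*c,.06).round(4))
print([c for _,c in S]);s=robot.observe();print(s["time"],s["tool_pos"],s["contact_force"])
E
```

```text
time: 6.18
tool_pos: [0.458, 0.0751, 0.3664]
tool_rot: [-3.133, -0.031, -0.044]
contact_force: [0.6, -1.2, 0.8]
opening: 0.0688
time: 6.6
tool_pos: [0.3527, -0.1024, 0.3735]
tool_rot: [-3.136, -0.046, -0.033]
contact_force: [0.6, -1.1, 0.4]
opening: 0.0691
time: 7.02
tool_pos: [0.325, -0.231, 0.3758]
tool_rot: [-3.141, -0.049, -0.042]
contact_force: [-0.3, 0.3, 0.5]
opening: 0.0683
[199.2, 305.7] [0.5379 0.2145 0.06  ]
[270.8, 335.0] [0.4931 0.1071 0.06  ]
[345.6, 309.1] [ 0.5282 -0.0036  0.06  ]
[420.1, 310.6] [ 0.5237 -0.1124  0.06  ]
[[213.2, 193.8], [210.2, 243.5], [260.6, 285.4], [292.1, 346.2]]
7.1167 [ 0.32571618 -0.22961616  0.37586478] [ 0.82136169 -0.49260588 -0.9672105 ]
```

View pics/p3.png

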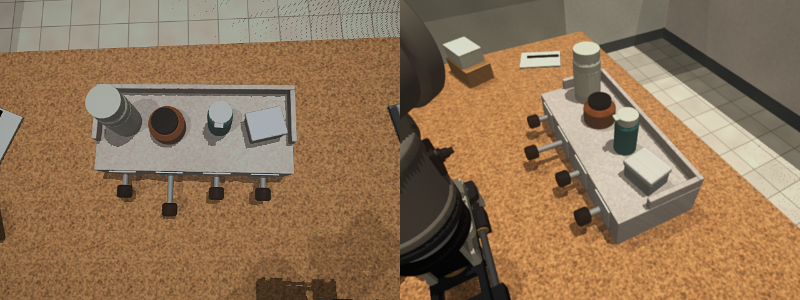

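The jar's knob has moved 40 mm out and the tin's knob 40 mm in. The other knobs and the containers are where they were, and the robot is clear.

```bash
python3 -c "
from cell import robot
print(robot.hand_in())"
```

```text
the job is handed in; nothing more can be done
None
```

I pushed the tin's knob home and pulled the jar's knob out to its stop. I then moved the arm clear and handed the job in at about 7 s; no verdict was reported.

- **Tin's knob:** pushed with closed fingers until the force rose to 25 N at the home stop. The top camera then showed it had moved about 40 mm, in line with the other home knobs.
- **Jar's knob:** gripped and pulled until it met the out stop at about 16 N. The top camera showed it about 40 mm out.
- **Everything else:** the other two knobs measured the same as at the start (within 0.3 mm). The containers look upright and unmoved in the last pictures; I judged that by eye and did not measure it. No checks failed or disagreed.

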